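# Clip the vial carousel onto its slanted spindle

### The job

The vial carousel has been put back on the slanted spindle of the rotator, but nothing keeps it there yet. Pick up the orange retaining clip from the bench and press it sideways, open mouth first and thumb pad outward, into the groove of the spindle above the carousel until its two arms snap round and it is fully home, then let go. Leave the vials and the dropper bottle standing where they are.

Things in the scene. Friction and masses are not known exactly. Their poses are not given: they have to be found in the camera images.
- clip: Orange retaining clip: flat open C with a thumb pad, lying flat, pad up; 61 mm long, 30 wide, C 6 mm thick, 42 g. Origin: centre of the round seat, on the underside. x points out of the open mouth, z up, out of the pad side. The flared mouth ends at x = +17 mm, 25 wide; throat 13.2 wide at x = +8; seat radius 9.2; ring outer radius 14.5
- clip_seat (a point): Centre of the clip's seat at mid thickness, 3 mm above the clip's underside; axes as the clip's. When the clip is home this point lies at the middle of the spindle's groove and both z axes agree
- clip_pad (a point): Middle of the clip's thumb pad, 32 mm behind the seat centre (clip x = -32) and 8 mm above the underside; axes as the clip's. The pad is a block 24 mm long (x), 20 mm wide (y), from the underside to 16 mm high: grip it across its 20 mm width; it is also what to push on. Snapping the clip on takes about 8 to 14 N along +x, then it stops firmly
- clip_arm_l (a joint): Sprung left arm of the clip (+y side): opening angle, 0 closed as moulded, about 0.1 to 0.25 rad while the throat passes the groove; springs back to 0
- clip_arm_r (a joint): Sprung right arm of the clip (-y side), as the left one
- spindle_groove (a point): Middle of the groove in the steel spindle, on its axis, 0.13 to 0.17 m above the bench. z points up and out along the spindle; y is level; -x is downhill, to the rotator's front. Groove: 18 mm diameter, floor 9 mm wide, flanks flaring to 14 mm wide at the 24 mm shaft, alike all round. The spindle leans 24 to 42 degrees from vertical toward the front; it neither yields nor turns
- spindle_end (a point): Centre of the spindle's free upper end, 16 mm beyond the groove's middle along the spindle's z (axes as spindle_groove). The shaft is 24 mm in diameter here
- carousel_top (a point): Point on the spindle's axis in the upper face of the vial carousel, 14 mm below the groove's middle along the spindle (axes as spindle_groove). White flat plate, 148 mm diameter, six 29 mm vial holes, six small screw heads 2 mm high at 60 mm radius; black hub of 40 mm diameter, 5 mm high, round the spindle. It turns freely on the spindle
- rotator: White drive base of the rotator with a yoke that clamps the slanted motor head; 150 x 124 mm, fixed to the bench. Origin: on the bench under the base; its front (window, knob, red switch) faces its own -x, roughly to the robot. The carousel overhangs the front. A bulky microscope, over 0.35 m high, stands to the left of it (y > -0.06 m, beyond about x = 0.55 m): swing the arm past in front of it
- vial_0: Bystander: capped glass vial, 27 mm diameter, 58 mm tall, black cap; origin under its centre
- vial_1: Bystander: capped vial, 27 mm diameter, 58 mm tall, blue cap; origin under its centre
- vial_2: Bystander: capped vial, 27 mm diameter, 58 mm tall, black cap; origin under its centre
- bottle_2: Bystander: brown dropper bottle, 33 mm diameter, 102 mm tall; origin under its centre

How it is judged:
By the outcome, as a careful person would: the job done as asked, in the order asked, and still so for the second after the job is handed in, with the robot touching nothing.
It also fails if it takes over 48 s, if anything falls off the work surface, if the arm or the gripper's body presses on something with over 40 N, if the wrist force passes 120 N, or if a joint passes its speed limit or range.

### The arm

A 6-joint arm with a two-finger parallel gripper is mounted at the origin on a cart in front of the work surface, level with it; the furniture and walls round the work are solid. World frame = base frame: x ahead of the robot, y to its left, z up, the work surface at z = 0. Lengths are in m, angles in degrees, forces in N, time in s.
With the tool pointing down it reaches from about 0.325 to 0.85 m from the base axis. Payload 15.5 kg.
Tool frame: the origin (TCP) lies midway between the tips of the shut fingers; the grasp point (between the pads) lies 19 mm behind it (grip_depth is the distance from the TCP to the grasp point, in m); z points along the fingers, y is the line along which they close (so a half turn about z gives the same grasp; the last joint's range is limited). The gripper opens to 91 mm and grips with 3 to 60 N. Pads are 32 mm wide; open, the fingers measure 118 mm over their backs; the gripper's body (76 mm by 178 mm) begins 60 mm behind the grasp point.
Start: joints at [-70.331, 28.281, 77.091, -0, 74.628, -5.472], TCP at [0.266, -0.566, 0.214] pointing down, gripper open.
Joint ranges: [-166.48, 166.48], [-47.26, 123.95], [12.59, 153.08], [-70.14, 250.14], [6.76, 159.57], [-176.63, 176.63]. Speed limits (degrees/s): [108.29, 108.29, 147.25, 172.46, 172.46, 172.46].

### API

Orientations are given as [roll, pitch, yaw] about the fixed x, y, z axes, in that order (R = Rz(yaw) Ry(pitch) Rx(roll)).
In Python, from station import * gives the robot as it stands.
- The arm moves only by the tool move_arm, never from a script. Its argument "rows" is a list that holds one entry, the list of rows, each a list of 6 numbers: the shift along the tool's x, y, z in mm, then the turn, a rotation vector about the tool's x, y, z in degrees. In form: [[[tx, ty, tz, ax, ay, az], ...]]. A call has 1 to 10 rows; each row is the pose to reach, as a shift and turn from the pose commanded when the call began, along the tool's axes at that moment; what a row does not reach only later rows make up. A row lasts 1/10 s, in which the tool goes at most 50 mm and 8.59 degrees, less where a joint would pass 70% of its speed; a pose out of reach is approached as far as the arm can. A call with a gripper value outside its range is refused whole. "hand" is the finger opening in mm, from 0 to 91.2, set as the call begins (left out, the last holds). The fingers move at their own pace and stop on an object; "newtons" is the grip in N (left out, the last holds). Time passes only in rows, so rows that repeat a pose let the fingers close. It gives the time, the measured TCP pose, the force, the opening and the grip force at its end, in the units of the state.
- sense(): the state, without advancing time (a new reading comes with each control period).
- capture(name): name is "scene" or "top"; returns a dict with "color" (400x640x3 uint8, blue, green, red), "intrinsics" (3x3 intrinsics, pixels), "position" and "orientation" of the camera in the world. Camera axes: x right, y up, looking along -z (the intrinsics and any distortion apply to the point x, -y, -z); pixel columns grow to the right and rows downward; lengths in m; the calibration is good to about 2 mm. A picture is of the moment at which its call begins. There is no depth.
- finish_job(): hands the job in; it is judged then, once.
The state is a dict: "clock": time; "joint_pos": joint angles; "qd": joint speeds; "effort": joint torques, N m; "position": TCP position; "tool_rot": TCP orientation; "wrist_force": force on the tool from outside, world axes, zero at the start; "ft_torque": the same for the moment, N m; "finger_gap": finger opening in m; "gripper_force": force on a finger pad.
Only numpy, scipy, OpenCV 4.12 (cv2) and the standard library are available. Lean on these libraries where they do the work, as an engineer would, in place of code of your own. Each camera call takes 0.05 s, during which the arm holds its last target. There are 200 camera calls.

## Working session

There is one attempt and no reset: what is moved stays moved. The work goes in short steps, Python scripts to look and compute and a tool call to move; the robot and the scene stay as the last step left them, time stands still between calls to the robot, and variables do not carry over. Pictures are saved under pics/ and viewed, at most 10 in all, crops included, and the job is handed in when it is done.

Besides the shell and the picture viewer there is one more tool, called after "Emit:" as name(argument=value, ...), one argument or row to a line, values as JSON. move_arm: Moves the arm, as the interface text tells. Its arguments: {"type":"object","properties":{"rows":{"type":"array"},"hand":{"type":"number"},"newtons":{"type":"number"}},"required":["rows"]}

```bash
mkdir -p pics; ls
python3 - <<'E'
from station import *
import cv2,numpy as np
for n in("scene","top"):
    c=capture(n); cv2.imwrite(f"pics/{n}0.png",c["color"]); np.savez(f"{n}0.npz",**c)
    print(n,np.round(c["intrinsics"],1).tolist(),c["position"],c["orientation"],[k for k in c])
print(sense())
E
```

```text
pics
scene [[488.8, 0.0, 319.2], [0.0, 488.8, 203.8], [0.0, 0.0, 1.0]] [-0.01606186  0.71959666  0.79243304] [  58.37626831    0.66881837 -149.63338085] ['color', 'intrinsics', 'position', 'orientation']
top [[380.6, 0.0, 325.0], [0.0, 380.6, 195.3], [0.0, 0.0, 1.0]] [ 0.41361816 -0.20478875  0.99092749] [  8.74165526   1.11915407 -89.22022243] ['color', 'intrinsics', 'position', 'orientation']
{'clock': 0.1, 'joint_pos': array([-7.03296074e+01,  2.83118247e+01,  7.71208115e+01, -1.18742399e-03,
        7.46284059e+01, -5.47248494e+00]), 'qd': array([ 0.09583233, -0.06768824, -0.14882763, -0.00944399,  0.10474795,
        0.04247052]), 'effort': array([ 2.75479761e-03, -8.80240917e+01, -3.82541692e+01,  7.07907393e-02,
        4.83933231e-02, -2.80467771e-05]), 'position': array([ 0.2654304 , -0.5654879 ,  0.21340883]), 'tool_rot': array([-1.79939127e+02, -4.68204607e-03,  2.51431905e+01]), 'wrist_force': array([ 0.02105926,  0.56864006, -0.51297065]), 'ft_torque': array([0.05157778, 0.01489165, 0.03711834]), 'gripper_force': 0.0, 'finger_gap': 0.09122240193288034}
```

View pics/scene0.png

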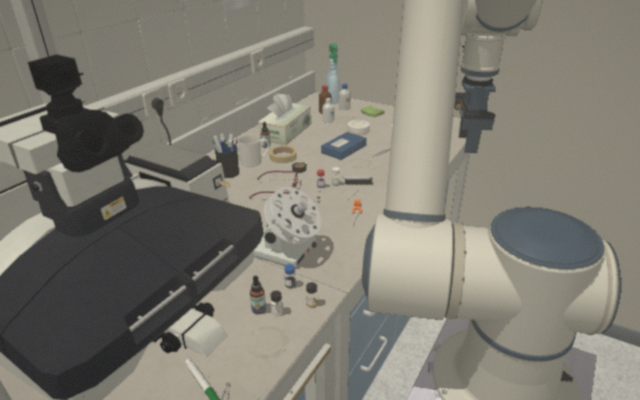

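View pics/top0.png

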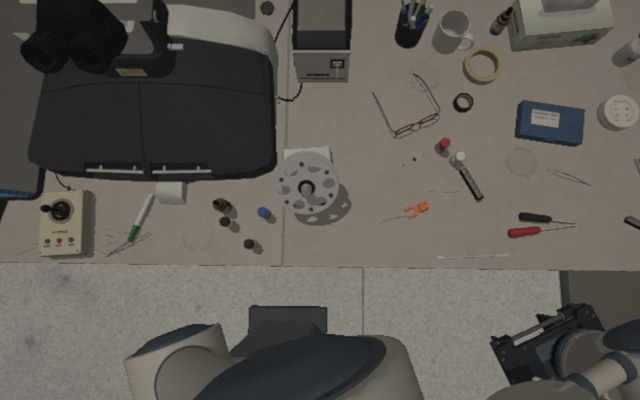

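The scene view shows the carousel at about (293,213) and the orange clip at (357,206). In the top view the carousel is at (308,184) and the clip at (416,210), with its pad probably at the right. I'll enlarge both.

```bash
cat > h.py <<'E'
import numpy as np,cv2
from scipy.spatial.transform import Rotation as R
def cam(c):
    return np.array(c["intrinsics"]),np.array(c["position"]),R.from_euler("xyz",c["orientation"],degrees=True).as_matrix()
def ray(c,u,v):
    K,p,M=cam(c); d=np.array([(u-K[0,2])/K[0,0],-(v-K[1,2])/K[1,1],-1.]); d=M@d; return p,d/np.linalg.norm(d)
def onz(c,u,v,z):
    p,d=ray(c,u,v); return p+d*(z-p[2])/d[2]
def proj(c,X):
    K,p,M=cam(c); q=M.T@(np.asarray(X)-p); return np.array([K[0,0]*q[0]/-q[2]+K[0,2],K[1,1]*q[1]/q[2]+K[1,2]])
def tri(c1,a,c2,b):
    p,d=ray(c1,*a);q,e=ray(c2,*b)
    s,t=np.linalg.lstsq(np.c_[d,-e],q-p,rcond=None)[0]
    A,B=p+s*d,q+t*e; return (A+B)/2,np.linalg.norm(A-B)
E
python3 - <<'E'
from h import *
S=np.load("scene0.npz");T=np.load("top0.npz")
def crop(c,u,v,w,h,k): return cv2.resize(c["color"][v:v+h,u:u+w],None,fx=k,fy=k,interpolation=cv2.INTER_CUBIC)
a=crop(S,250,175,80,60,5);b=crop(T,270,140,80,60*1,5)
a2=crop(S,335,190,40,30,10);b2=crop(T,395,195,40,30,10)
out=np.vstack([np.hstack([a,crop(T,268,145,80,60,5)]),np.hstack([a2,b2])])
cv2.imwrite("pics/crop0.png",out)
for n,c in(("S",S),("T",T)):
    hsv=cv2.cvtColor(c["color"],cv2.COLOR_BGR2HSV); m=cv2.inRange(hsv,(3,150,120),(18,255,255))
    k,l,st,ce=cv2.connectedComponentsWithStats(m)
    for i in range(1,k):
        if st[i,4]>15: print(n,st[i],ce[i],onz(c,*ce[i],.006))
E
```

```text
S [354 201   7   9  36] [356.66666667 204.80555556] [ 0.53480174 -0.42894013  0.006     ]
T [406 201  22  17 115] [418.68695652 207.73913043] [ 0.53466998 -0.42685183  0.006     ]
```

View pics/crop0.png

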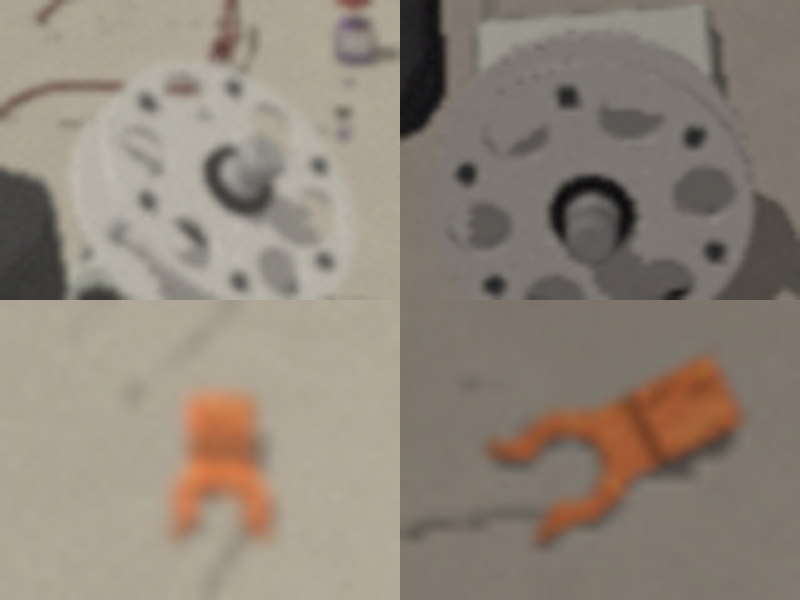

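The crops show the six dark screw heads in both views, the spindle, and the clip: pad at the right, mouth at the left and slightly down in the top view. I'll triangulate the screw heads to get the plate's plane.

```bash
cat > meas.py <<'E'
from h import *
S=np.load("scene0.npz");T=np.load("top0.npz")
def ref(c,u,v,r=3):
    g=cv2.cvtColor(c["color"],cv2.COLOR_BGR2GRAY).astype(float)
    for _ in range(3):
        U,V=np.meshgrid(np.arange(round(u)-r,round(u)+r+1),np.arange(round(v)-r,round(v)+r+1))
        p=g[V,U]; w=np.clip(np.percentile(p,60)-15-p,0,None); u,v=(w*U).sum()/w.sum(),(w*V).sum()/w.sum()
    return u,v
sc=[(148,102),(234,88),(320,165),(325,262),(240,281),(148,201)]
tp=[(567,96),(694,137),(714,250),(618,326),(494,285),(466,173)]
sc=[ref(S,250+(x-2)/5,175+(y-2)/5) for x,y in sc]
tp=[ref(T,268+(x-402)/5,145+(y-2)/5) for x,y in tp]
print(np.round(sc,1).tolist(),np.round(tp,1).tolist())
best=None
for k in range(6):
    r=[tri(S,sc[i],T,tp[(i+k)%6]) for i in range(6)]
    e=np.mean([x[1] for x in r]); P=np.array([x[0] for x in r])
    if best is None or e<best[0]: best=(e,k,P,[x[1] for x in r])
e,k,P,es=best; C=P.mean(0); n=np.linalg.svd(P-C)[2][2]; n*=np.sign(n[2])
print("err",e,k,np.round(es,4)); print("C",C,"n",n,"lean",np.degrees(np.arccos(n[2])),"dir",np.degrees(np.arctan2(n[1],n[0])))
print("radii",np.linalg.norm(P-C,axis=1),"offplane",(P-C)@n)
for d in (0,.012,.028): print(d,C+n*d,"S",(proj(S,C+n*d)-[250,175])*5,"T",(proj(T,C+n*d)-[268,145])*5+[400,0])
# clip axis
for nm,c,z in(("S",S,.006),("T",T,.006)):
    hsv=cv2.cvtColor(c["color"],cv2.COLOR_BGR2HSV); m=cv2.inRange(hsv,(3,110,80),(18,255,255))
    kk,l,st,ce=cv2.connectedComponentsWithStats(m); i=1+np.argmax(st[1:,4]); v,u=np.nonzero(l==i)
    Q=np.array([onz(c,a,b,z)[:2] for a,b in zip(u,v)]); c0=Q.mean(0); ax=np.linalg.svd(Q-c0,full_matrices=False)[2][0]
    ax*=np.sign(ax[1]); s=(Q-c0)@ax; t=(Q-c0)@[-ax[1],ax[0]]
    print(nm,c0,"yaw",np.degrees(np.arctan2(ax[1],ax[0])),s.min(),s.max(),t.min(),t.max(), "front",c0+ax*s.max(),"back",c0+ax*s.min())
f=lambda x,y:(395+(x-405)/10,195+(y-305)/10)
g=lambda x,y:(335+(x-5)/10,190+(y-305)/10)
for nm,a,b in(("tipL",(183,533),(548,535)),("tipR",(260,533),(495,450)),("padtop backfar",(253,398),(712,362)),("padtop backnear",(190,398),(738,415))):
    print(nm,tri(S,g(*a),T,f(*b)))
E
python3 meas.py
```

```text
[[279.1, 195.1], [296.4, 192.0], [313.4, 207.7], [314.5, 226.8], [297.4, 230.9], [279.1, 214.7]] [[301.1, 163.9], [326.4, 172.0], [330.5, 194.9], [310.7, 209.0], [286.5, 201.6], [280.8, 179.3]]
err 0.00046921992506349753 0 [0.0007 0.0011 0.0002 0.0002 0.0002 0.0004]
C [ 0.5632667  -0.14263378  0.13357548] n [-0.63748739 -0.05265449  0.76865944] lean 39.76634040724272 dir -175.2782636129994
radii [0.05990226 0.06041347 0.06022808 0.06008848 0.0601279  0.06015439] offplane [-1.20466322e-04  2.88632012e-04 -2.61966892e-04  6.69655172e-05
  1.04633984e-04 -7.77982989e-05]
0 [ 0.5632667  -0.14263378  0.13357548] S [233.90100493 179.97974968] T [590.33836827 211.38373423]
0.012 [ 0.55561686 -0.14326563  0.14279939] S [246.82992437 167.83324795] T [589.97457001 224.5359624 ]
0.028 [ 0.54541706 -0.1441081   0.15509794] S [264.32454273 151.39734907] T [589.47576092 242.5691745 ]
S [ 0.53254165 -0.42441702] yaw 118.03858548772031 -0.03357180628087814 0.03600666698946925 -0.01458602501218322 0.012567089512406175 front [ 0.51561614 -0.39263641] back [ 0.54832262 -0.45404854]
T [ 0.53410734 -0.4244863 ] yaw 114.88036460921127 -0.027476897754631264 0.034784932091647944 -0.012807283942321526 0.014828191613779056 front [ 0.51947245 -0.39292981] back [ 0.54566756 -0.44941301]
tipL (array([ 0.51897813, -0.39832352, -0.00127781]), np.float64(0.023591820995896517))
tipR (array([ 0.51857677, -0.39447205,  0.0025394 ]), np.float64(0.025011428303430026))
padtop backfar (array([ 0.54370501, -0.44714012,  0.01418498]), np.float64(0.018416987105036347))
padtop backnear (array([ 0.54582464, -0.44659542,  0.01276419]), np.float64(0.015990080546134468))
```

```bash
cat >> meas.py <<'E'
print("----")
L={}
for nm,a,b in(("tipA",(180,538),(492,450)),("tipB",(262,536),(543,540)),("padA",(190,398),(712,360)),("padB",(253,398),(740,412)),("padfA",(190,455),(628,398)),("padfB",(253,455),(668,462)),("seat",(222,505),(572,470))):
    L[nm],e=tri(S,g(*a),T,f(*b)); print(nm,L[nm],e)
m=lambda a,b:(L[a]+L[b])/2
F,B,PF=m("tipA","tipB"),m("padA","padB"),m("padfA","padfB"); d=F-B
print(F,B,PF,"yaw",np.degrees(np.arctan2(d[1],d[0])),np.linalg.norm(d[:2]))
E
python3 meas.py | sed -n '/----/,$p'
```

```text
----
tipA [ 0.52975537 -0.38974459 -0.00121063] 0.0016092190748321895
tipB [ 5.07246212e-01 -4.01906726e-01 -3.01989609e-04] 0.000570232265761784
padA [ 0.55310861 -0.44378613  0.01240772] 0.00043519654766701634
padB [ 0.5376195  -0.45131616  0.01313641] 0.0038369271040354894
padfA [ 0.5433601  -0.42372857  0.0055485 ] 0.0007080549402575649
padfB [ 0.52684407 -0.43373358  0.00513968] 0.0006179704476317281
seat [ 0.52508787 -0.40974636  0.00085005] 0.00033458340411985174
[ 0.51850079 -0.39582566 -0.00075631] [ 0.54536405 -0.44755114  0.01277206] [ 0.53510208 -0.42873107  0.00534409] yaw 117.4447859794785 0.05828516835671899
```

```bash
cat >> h.py <<'E'
def rowto(s,pos,M):
    M0=R.from_euler("xyz",s["tool_rot"],degrees=True).as_matrix()
    return np.round(np.r_[M0.T@(np.asarray(pos)-s["position"])*1e3,np.degrees(R.from_matrix(M0.T@M).as_rotvec())],1).tolist()
def frame(x,z):
    x=np.array(x,float);z=np.array(z,float);z/=np.linalg.norm(z);x-=z*(x@z);x/=np.linalg.norm(x);return np.c_[x,np.cross(z,x),z]
def az(a): return [np.cos(np.radians(a)),np.sin(np.radians(a)),0]
E
python3 - <<'E'
from station import *
from h import *
print(rowto(sense(),[.5405,-.438,.10],frame(az(117),[0,0,-1])))
E
```

```text
[303.2, 1.6, 113.4, -0.0, -0.1, -91.9]
```

Emit:
move_arm(
  rows=[
    [[60,0,20,0,0,-8],[110,1,40,0,0,-16],[150,1,55,0,0,-24],[190,1,70,0,0,-32],[220,1,80,0,0,-40],[240,1,90,0,0,-48],[260,1,100,0,0,-56],[280,1,105,0,0,-64],[295,1,110,0,0,-72],[303.2,1.6,113.4,0,0,-80]],
  ],
  hand=60,
  newtons=45,
)

```text
clock: 1.1
position: [0.5416, -0.4374, 0.0996]
tool_rot: [-180.0, -0.1, 105.5]
wrist_force: [-0.3, -0.4, -0.2]
finger_gap: 0.0603
gripper_force: 0.0
```

Run:
```python
from station import *
from h import *
s=sense();print(s["clock"],s["joint_pos"],s["position"],s["tool_rot"])
print(rowto(s,[.5405,-.438,.05],frame(az(117),[0,0,-1])))
```

```text
1.1 [-4.38409290e+01  4.03568165e+01  7.27118641e+01  9.26917261e-03
  6.69913714e+01 -5.93697917e+01] [ 0.54155273 -0.43736818  0.09962235] [-1.79976742e+02 -5.60183112e-02  1.05525224e+02]
[-0.4, -1.2, 49.6, -0.0, -0.1, -11.5]
```

Emit:
move_arm(
  rows=[
    [[0,-1,25,0,0,-8],[0,-1.2,50,0,0,-11.5],[-0.4,-1.2,70,0,0,-11.5],[-0.4,-1.2,85,0,0,-11.5],[-0.4,-1.2,92,0,0,-11.5],[-0.4,-1.2,97,0,0,-11.5],[-0.4,-1.2,97,0,0,-11.5],[-0.4,-1.2,97,0,0,-11.5]],
  ],
)

```text
clock: 1.9
position: [0.54, -0.4394, 0.0043]
tool_rot: [180.0, 0.1, 116.6]
wrist_force: [-0.4, -0.5, -0.3]
finger_gap: 0.06
gripper_force: 0.0
```

Run:
```python
from station import *
import cv2,numpy as np
o=[]
for n,(u,v) in(("scene",(325,175)),("top",(385,175))):
    c=capture(n); o.append(cv2.resize(c["color"][v:v+60,u:u+60],None,fx=6,fy=6,interpolation=cv2.INTER_CUBIC)); print(sense()["position"])
cv2.imwrite("pics/g1.png",np.hstack(o))
```

```text
[ 0.54004212 -0.4394641   0.00437661]
[ 0.54001252 -0.43948831  0.00437424]
```

View pics/g1.png

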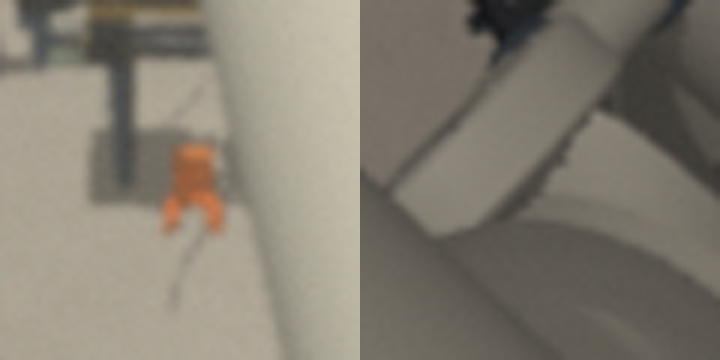

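One finger stands left of the pad at about (345,206) in the scene view. The other is hidden behind the forearm, and the clip hasn't moved. I'll lower 2 mm and close.

Emit:
move_arm(
  rows=[
    [[0,0,2,0,0,0],[0,0,2,0,0,0],[0,0,2,0,0,0],[0,0,2,0,0,0],[0,0,2,0,0,0],[0,0,2,0,0,0],[0,0,2,0,0,0],[0,0,2,0,0,0],[0,0,2,0,0,0],[0,0,2,0,0,0]],
  ],
  hand=10,
  newtons=45,
)

```text
clock: 3.0
position: [0.5396, -0.4391, 0.0015]
tool_rot: [180.0, 0.0, 116.6]
wrist_force: [0.6, 0.4, 0.7]
finger_gap: 0.0195
gripper_force: 45.0
```

```bash
cat >> h.py <<'E'
C=np.array([.56327,-.14263,.13358]);n=np.array([-.63749,-.05265,.76866]);n/=np.linalg.norm(n)
e=np.array([n[1],-n[0],0]);e/=np.linalg.norm(e);G=C+n*.0125
def tgt(d,h=0): return G-e*(d+.0325)+n*(h-.0015)
MF=frame(e,-n)
E
python3 - <<'E'
from station import *
from h import *
s=sense();print(s["joint_pos"],G,e)
print(rowto(s,tgt(.06,.05),MF),tgt(.06,.05))
E
```

```text
[-4.40515495e+01  4.69962103e+01  7.62727067e+01 -1.01795801e-05
  5.67290673e+01 -7.06923715e+01] [ 0.55530139 -0.14328812  0.14318823] [-0.08230929  0.99660683  0.        ]
[183.2, 83.3, -178.9, -39.3, -7.6, 21.0] [ 0.53199679 -0.23802778  0.18046817]
```

Emit:
move_arm(
  rows=[
    [[0,0,-15,0,0,0],[0,0,-40,0,0,0],[0,0,-80,0,0,0],[0,0,-120,0,0,0],[0,0,-140,0,0,0],[0,0,-150,0,0,0],[0,0,-150,0,0,0]],
  ],
)

```text
clock: 3.7
position: [0.5401, -0.4395, 0.1532]
tool_rot: [180.0, 0.1, 116.6]
wrist_force: [0.2, -0.0, -0.7]
finger_gap: 0.0197
gripper_force: 45.0
```

Run:
```python
from station import *
from h import *
s=sense();print(s["joint_pos"],s["position"],s["finger_gap"])
print(rowto(s,tgt(.06,.05),MF))
```

```text
[-4.40500886e+01  3.71693037e+01  7.00340168e+01  7.86566632e-04
  7.26606126e+01 -7.06915922e+01] [ 0.54005522 -0.43950822  0.15318454] 0.019673256320289517
[183.6, 83.2, -27.6, -39.2, -7.5, 21.1]
```

Emit:
move_arm(
  rows=[
    [[20,9,-10,-6,-1,3],[45,21,-15,-12,-2,6],[75,35,-20,-19,-3.5,10],[105,48,-24,-25,-5,13.5],[135,61,-26,-31,-6,17],[160,72,-27,-36,-7,19.5],[177,80,-27.6,-39.2,-7.5,21.1],[183.6,83.2,-27.6,-39.2,-7.5,21.1],[183.6,83.2,-27.6,-39.2,-7.5,21.1]],
  ],
)

```text
clock: 4.6
position: [0.5311, -0.2368, 0.1781]
tool_rot: [140.5, -0.2, 94.8]
wrist_force: [1.1, 0.6, -0.8]
finger_gap: 0.0198
gripper_force: 45.0
```

Run:
```python
from station import *
from h import *
s=sense();print(s["joint_pos"],s["position"])
print(rowto(s,tgt(.045,0),MF),rowto(s,tgt(.06,.05),MF))
```

```text
[ -48.36869116   21.58641051  115.35023643   63.95572827   34.61696335
 -105.04401903] [ 0.53105122 -0.23681935  0.17809382]
[13.6, 2.4, 48.7, -0.3, -0.2, -0.1] [-1.3, 2.2, -1.3, -0.3, -0.2, -0.1]
```

Emit:
move_arm(
  rows=[
    [[3,1,10,-0.3,-0.2,0],[7,2,25,-0.3,-0.2,0],[11,2,40,-0.3,-0.2,0],[13.5,2,47,-0.3,-0.2,0],[13.5,2,48,-0.3,-0.2,0],[13.5,2,48,-0.3,-0.2,0]],
  ],
)

```text
clock: 5.2
position: [0.5629, -0.2219, 0.1435]
tool_rot: [140.0, 0.1, 94.6]
wrist_force: [-0.4, -0.4, -0.2]
finger_gap: 0.02
gripper_force: 45.0
```

Run:
```python
from station import *
from h import *
o=[]
s=sense();print(s["joint_pos"],s["position"]);print(rowto(s,tgt(.045,0),MF))
for nm,(u,v) in(("scene",(270,175)),("top",(280,150))):
    c=capture(nm);np.savez(nm+"1.npz",**c)
    for k,X in(("G",G),("end",G+.016*n),("seat",G-e*.045),("padtopback",G-e*.089+n*.013),("tip",G-e*.028)):
        p=proj(c,X);print(nm,k,p,(p-[u,v])*6)
    o.append(cv2.resize(c["color"][v:v+66,u:u+66],None,fx=6,fy=6,interpolation=cv2.INTER_CUBIC))
cv2.imwrite("pics/g2.png",np.hstack(o))
```

```text
[ -43.7057662    26.6326867   115.66167035   74.78649227   29.76598802
 -113.3386685 ] [ 0.56290564 -0.22187961  0.14354713]
[1.5, -1.1, 1.1, 0.2, 0.1, -0.1]
scene G [299.47244412 208.46360414] [176.83466473 200.78162484]
scene end [302.97320306 205.17468792] [197.83921836 181.04812751]
scene seat [307.5976279  199.97682011] [225.5857674  149.86092064]
scene padtopback [317.91343878 189.48429204] [287.48063267  86.90575225]
scene tip [304.5810475  203.12764931] [207.48628502 168.76589587]
top G [305.99004369 190.01638165] [155.94026213 240.09828987]
top end [305.89011926 193.62664611] [155.34071557 261.75987666]
top seat [325.84443543 188.60202711] [275.0666126  231.61216264]
top padtopback [345.71032057 190.10824195] [394.2619234  240.64945173]
top tip [318.34173618 189.13649207] [230.05041708 234.81895242]
```

View pics/g2.png

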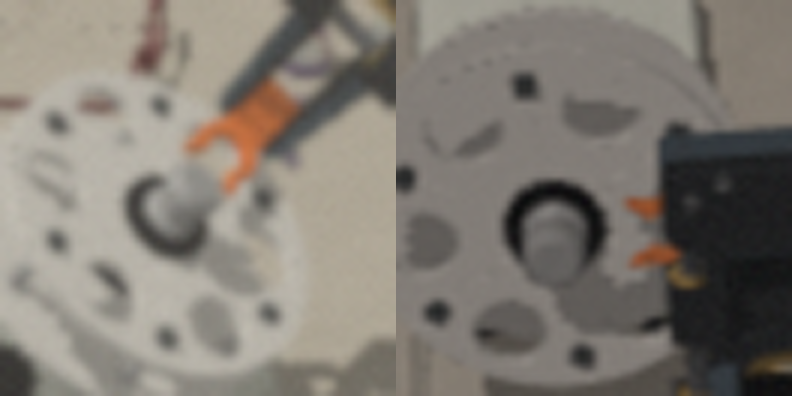

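The clip is level with the groove in both views. Scene view: the tips' midpoint is at (212,167), predicted (209,168). Top view: (234,233), predicted (232,236). Next I'll bring it to the mouth of the groove.

Emit:
move_arm(
  rows=[
    [[4,-1.1,1.1,0.2,0.1,0],[9,-1.1,1.1,0.2,0.1,0],[14,-1.1,1.1,0.2,0.1,0],[19,-1.1,1.1,0.2,0.1,0],[23,-1.1,1.1,0.2,0.1,0],[23,-1.1,1.1,0.2,0.1,0],[23,-1.1,1.1,0.2,0.1,0]],
  ],
)

```text
clock: 6.0
position: [0.5607, -0.1985, 0.1419]
tool_rot: [140.2, -0.0, 94.6]
wrist_force: [0.3, 0.3, -0.4]
finger_gap: 0.0194
gripper_force: 45.0
```

```bash
cat > st.py <<'E'
from station import *
from h import *
s=sense();print(s["joint_pos"].round(1),s["position"],s["clock"]);print(rowto(s,tgt(0,0),MF),"tool force",(MF.T@s["wrist_force"]).round(1))
E
python3 st.py
```

```text
[ -41.4   26.1  117.6   78.    28.1 -115. ] [ 0.56074372 -0.19853443  0.14194712] 6.0
[23.0, 0.1, -0.0, 0.0, 0.0, -0.1] tool force [ 0.3 -0.1  0.5]
```

Emit:
move_arm(
  rows=[
    [[2,0,0,0,0,0],[4,0,0,0,0,0],[6,0,0,0,0,0],[8,0,0,0,0,0],[9,0,0,0,0,0],[9,0,0,0,0,0]],
  ],
)

```text
clock: 6.6
position: [0.5602, -0.1907, 0.1423]
tool_rot: [140.2, 0.1, 94.5]
wrist_force: [-2.6, -6.6, 2.8]
finger_gap: 0.0199
gripper_force: 45.0
```

```bash
python3 st.py
```

```text
[ -40.5   25.8  118.3   79.5   27.4 -115.8] [ 0.56024868 -0.19070408  0.14225581] 6.6
[15.2, -0.2, 0.1, 0.0, 0.2, -0.1] tool force [-6.3 -0.6 -4.2]
```

Emit:
move_arm(
  rows=[
    [[0,0,-0.5,0,0,0],[0,0,-1,0,0,0],[0,0,-1,0,0,0]],
  ],
)

```text
clock: 6.9
position: [0.5596, -0.1906, 0.1429]
tool_rot: [140.2, 0.1, 94.6]
wrist_force: [0.9, -5.8, 0.1]
finger_gap: 0.0198
gripper_force: 45.0
```

```bash
python3 st.py
```

```text
[ -40.6   25.7  118.3   79.3   27.5 -115.7] [ 0.55958462 -0.19064208  0.14291975] 6.9
[15.0, -0.1, 1.0, 0.0, 0.1, -0.1] tool force [-5.9  0.4  0.2]
```

Axial force is gone. Now I'll push in.

Emit:
move_arm(
  rows=[
    [[1,0,0,0,0,0],[2,0,0,0,0,0],[3,0,0,0,0,0],[4,0,0,0,0,0],[4,0,0,0,0,0]],
  ],
)

```text
clock: 7.4
position: [0.5593, -0.187, 0.1429]
tool_rot: [140.2, 0.1, 94.5]
wrist_force: [0.6, -7.2, -1.1]
finger_gap: 0.0197
gripper_force: 45.0
```

```bash
python3 st.py
```

```text
[ -40.2   25.6  118.6   79.9   27.2 -116. ] [ 0.55934959 -0.18698601  0.14293828] 7.4
[11.4, -0.2, 1.0, 0.0, 0.2, -0.1] tool force [-7.2 -0.7  0.8]
```

Emit:
move_arm(
  rows=[
    [[1,0,0,0,0,0],[2,0,0,0,0,0],[3,0,0,0,0,0],[4,0,0,0,0,0],[5,0,0,0,0,0],[6,0,0,0,0,0],[6,0,0,0,0,0]],
  ],
)

```text
clock: 8.1
position: [0.5584, -0.1789, 0.1426]
tool_rot: [140.2, -0.1, 94.7]
wrist_force: [2.4, 5.3, 0.8]
finger_gap: 0.0195
gripper_force: 45.0
```

```bash
python3 st.py
```

```text
[ -39.5   25.5  119.1   80.9   26.9 -116.5] [ 0.55836438 -0.17886193  0.14261063] 8.1
[3.2, 0.3, 1.0, 0.0, -0.0, -0.1] tool force [5.1 2.7 1.3]
```

The clip is now pulling itself in (+5 N), so I'll continue to the stop.

Emit:
move_arm(
  rows=[
    [[1,0,0,0,0,0],[2,0,0,0,0,0],[3,0,0,0,0,0],[3.5,0,0,0,0,0],[3.5,0,0,0,0,0]],
  ],
)

```text
clock: 8.6
position: [0.5584, -0.1774, 0.1428]
tool_rot: [140.2, 0.1, 94.5]
wrist_force: [-0.1, -5.5, 0.2]
finger_gap: 0.0195
gripper_force: 45.0
```

```bash
python3 st.py
```

```text
[ -39.2   25.4  119.3   81.5   26.5 -116.9] [ 0.55842469 -0.17738529  0.14280258] 8.6
[1.7, 0.0, 1.0, 0.0, 0.2, -0.1] tool force [-5.4 -0.3 -0.5]
```

Emit:
move_arm(
  rows=[
    [[1,0,0,0,0,0],[2,0,0,0,0,0],[3,0,0,0,0,0],[3,0,0,0,0,0]],
  ],
)

```text
clock: 9.0
position: [0.5584, -0.177, 0.143]
tool_rot: [140.2, 0.3, 94.3]
wrist_force: [-4.7, -21.0, -0.8]
finger_gap: 0.0196
gripper_force: 45.0
```

```bash
python3 st.py
python3 - <<'E'
from station import *
from h import *
o=[]
for nm,(u,v) in(("scene",(270,175)),("top",(280,150))):
    c=capture(nm)
    o.append(cv2.resize(c["color"][v:v+66,u:u+66],None,fx=6,fy=6,interpolation=cv2.INTER_CUBIC))
cv2.imwrite("pics/g3.png",np.hstack(o))
E
```

```text
[ -38.9   25.3  119.5   82.    26.1 -117.2] [ 0.55843917 -0.17704549  0.14299207] 9.0
[1.4, -0.1, 1.1, -0.0, 0.5, -0.1] tool force [-20.5  -5.4  -3.5]
```

View pics/g3.png

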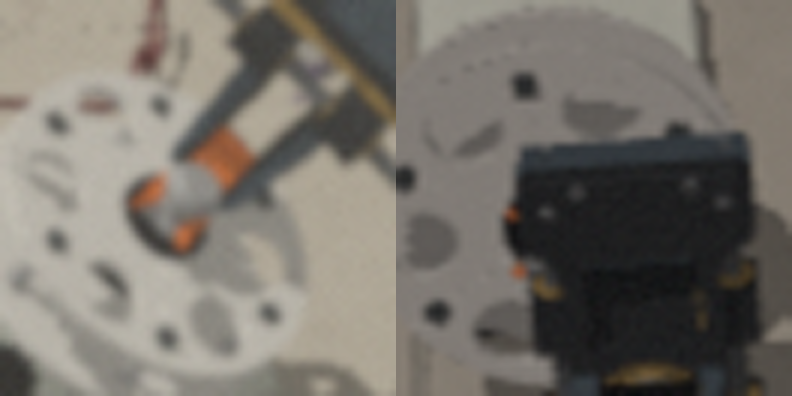

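The clip's arms now reach round the spindle to (150,190) and (187,237) in the scene crop, and it stops firmly at 20 N. I'll relax the push, then open.

Emit:
move_arm(
  rows=[
    [[-2,0,0,0,0,0],[-3.5,0,0,0,0,0],[-3.5,0,0,0,0,0]],
  ],
)

```text
clock: 9.4
position: [0.5584, -0.1774, 0.1428]
tool_rot: [140.2, 0.0, 94.6]
wrist_force: [0.7, -5.6, 0.1]
finger_gap: 0.0199
gripper_force: 45.0
```

Emit:
move_arm(
  rows=[
    [[0,0,0,0,0,0],[0,0,0,0,0,0],[0,0,0,0,0,0],[0,0,0,0,0,0],[0,0,0,0,0,0]],
  ],
  hand=50,
)

```text
clock: 9.9
position: [0.5582, -0.1766, 0.1426]
tool_rot: [140.2, -0.0, 94.6]
wrist_force: [-0.8, -0.8, 0.1]
finger_gap: 0.05
gripper_force: 0.0
```

```bash
python3 st.py
```

```text
[ -39.2   25.4  119.3   81.4   26.6 -116.8] [ 0.55822182 -0.17660484  0.14262409] 9.9
[0.9, 0.2, 1.0, 0.0, 0.0, -0.1] tool force [-0.8 -0.6 -0.7]
```

Next I'll retract along the spindle's axis (tool −z).

Emit:
move_arm(
  rows=[
    [[0,0,-5,0,0,0],[0,0,-15,0,0,0],[0,0,-30,0,0,0],[-10,0,-50,0,0,0],[-30,0,-75,0,0,0],[-60,0,-90,0,0,0],[-100,0,-100,0,0,0],[-140,0,-105,0,0,0],[-160,0,-105,0,0,0],[-160,0,-105,0,0,0]],
  ],
)

```text
clock: 10.9
position: [0.504, -0.3449, 0.2237]
tool_rot: [140.2, 0.1, 94.5]
wrist_force: [-0.5, 0.0, -0.3]
finger_gap: 0.0499
gripper_force: 0.0
```

Run:
```python
from station import *
from h import *
o=[]
for nm,(u,v) in(("scene",(250,175)),("top",(270,150))):
    c=capture(nm);np.savez(nm+"2.npz",**c)
    X=c["color"]; o.append(cv2.resize(X[v:v+60,u:u+80],None,fx=5,fy=5,interpolation=cv2.INTER_CUBIC))
    for k,P in(("seat",G),("pad",G-e*.032+n*.013),("padback",G-e*.044+n*.013)): print(nm,k,((proj(c,P)-[u,v])*5+2).round())
T=cv2.resize(c["color"][120:270,180:380],(800,600))[:, :]
cv2.imwrite("pics/g4.png",np.vstack([np.hstack(o),cv2.resize(c["color"][150:262,190:490],(800,299))]))
print(sense()["position"],sense()["wrist_force"])
```

```text
scene seat [249. 169.]
scene pad [293. 126.]
scene padback [303. 115.]
top seat [182. 202.]
top pad [253. 212.]
top padback [280. 210.]
[ 0.50372821 -0.34142111  0.22309906] [-0.02106517  0.13323251  0.08591969]
```

View pics/g4.png

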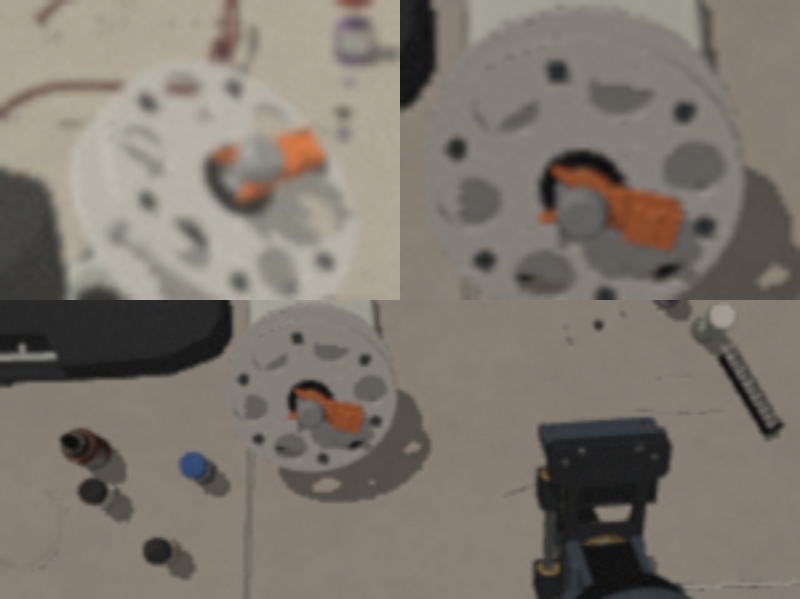

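The clip has snapped on and the pad has swung a little downhill round the groove. All the vials and the bottle are standing. I'll check its distance from the axis and whether it's at rest.

Emit:
move_arm(
  rows=[
    [[0,0,0,0,0,0],[0,0,0,0,0,0],[0,0,0,0,0,0],[0,0,0,0,0,0],[0,0,0,0,0,0],[0,0,0,0,0,0],[0,0,0,0,0,0],[0,0,0,0,0,0],[0,0,0,0,0,0],[0,0,0,0,0,0]],
  ],
)

```text
clock: 12.0
position: [0.5042, -0.3417, 0.2233]
tool_rot: [140.2, -0.0, 94.6]
wrist_force: [-0.3, 0.3, 0.5]
finger_gap: 0.0499
gripper_force: 0.0
```

Run:
```python
from station import *
from h import *
S=np.load("scene2.npz");T=np.load("top2.npz")
def loc(S,T,a,b):
    X,er=tri(S,(250+(a[0]-2)/5,175+(a[1]-2)/5),T,(270+(b[0]-402)/5,150+(b[1]-2)/5)); q=X-G;h=q@n;r=q-h*n
    print("h",h.round(4),"r",np.linalg.norm(r).round(4),"ang",np.degrees(np.arctan2(r@np.cross(n,e),-r@e)).round(1),"err",er.round(4))
for a,b in(((313,130),(684,203)),((325,160),(674,248)),((319,145),(678,226))): loc(S,T,a,b)
o=[]
for nm,(u,v) in(("scene",(250,175)),("top",(270,150))):
    c=capture(nm);X=c["color"];o.append(cv2.resize(X[v:v+60,u:u+80],None,fx=5,fy=5,interpolation=cv2.INTER_CUBIC))
    m=lambda I:cv2.inRange(cv2.cvtColor(I,cv2.COLOR_BGR2HSV),(3,110,80),(18,255,255))[v:v+60,u:u+80]
    for I in(np.load(nm+"2.npz")["color"],X): M=cv2.moments(m(I),True);print(nm,M["m00"],M["m10"]/M["m00"],M["m01"]/M["m00"])
cv2.imwrite("pics/g5.png",np.hstack(o))
```

```text
h 0.0043 r 0.0479 ang 7.4 err 0.0081
h 0.0055 r 0.0468 ang 31.4 err 0.0
h 0.0052 r 0.0459 ang 19.4 err 0.0041
scene 80.0 56.9 30.45
scene 79.0 56.74683544303797 30.835443037974684
top 181.0 45.232044198895025 41.331491712707184
top 181.0 45.232044198895025 41.331491712707184
```

View pics/g5.png

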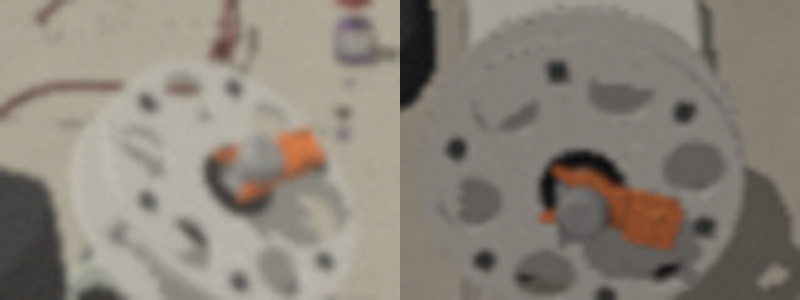

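It's at rest. One more numeric check: whether the pad sags, by comparing predicted pad corners for different tilts and offsets.

Run:
```python
from h import *
from scipy.optimize import least_squares
S=np.load("scene2.npz");T=np.load("top2.npz")
obs=[(S,(313,130),-.044,1),(S,(325,160),-.044,-1),(T,(684,203),-.044,1),(T,(674,248),-.044,-1),(T,(615,190),-.020,1),(T,(609,233),-.020,-1)]
def px(c,X): return (proj(c,X)-([250,175] if c is S else [270,150]))*5+([2,2] if c is S else [402,2])
def pts(p):
    Rz=R.from_rotvec(n*p[0]).as_matrix(); x=Rz@e; y=np.cross(n,x); Rt=R.from_rotvec(y*p[1]).as_matrix(); x2=Rt@x; z2=Rt@n
    o=G-x*p[2]
    return [px(c,o+x2*X+y*.01*sg+z2*.013) for c,_,X,sg in obs]
f=lambda p:np.ravel([(a-b[1])/5 for a,b in zip(pts(p),obs)])
r=least_squares(f,[-.4,0,0],x_scale=[.1,.1,.002]); print("spin,tilt deg",np.degrees(r.x[:2]),"back mm",r.x[2]*1e3,"rms px",np.sqrt(np.mean(r.fun**2)),np.round(r.fun,1))
r=least_squares(lambda q:f([q[0],0,q[1]]),[.4,0],x_scale=[.1,.002]);print("no tilt",np.degrees(r.x[0]),r.x[1]*1e3,np.sqrt(np.mean(r.fun**2)),np.round(r.fun,1))
```

```text
spin,tilt deg [-17.95037699  -7.93691124] back mm -3.502108434095266 rms px 5.778441505784741 [ 1.6  5.8 -5.  -6.7 -3.4  8.7  0.7 -7.7  0.2 10.   3.4 -6.1]
no tilt -15.753362716841075 -3.4065023878406286 5.8450029874308855 [ 2.4  4.1 -4.4 -8.3 -3.6  9.4  0.2 -7.1 -0.2 10.3  2.7 -5.8]
```

Run:
```python
from h import *
from scipy.optimize import least_squares
S=np.load("scene2.npz");T=np.load("top2.npz")
for fl in (1,-1):
  for ft in(1,-1):
    obs=[(S,(313,130),-.044,fl),(S,(325,160),-.044,-fl),(T,(684,203),-.044,ft),(T,(674,248),-.044,-ft),(T,(615,190),-.020,ft),(T,(609,233),-.020,-ft)]
    px=lambda c,X:(proj(c,X)-([250,175] if c is S else [270,150]))*5+([2,2] if c is S else [402,2])
    def f(p):
        x=R.from_rotvec(n*p[0]).apply(e); y=np.cross(n,x); Rt=R.from_rotvec(y*p[1]); o=G-x*p[2]
        return np.ravel([(px(c,o+Rt.apply(x)*X+y*.01*sg+Rt.apply(n)*.013)-b)/5 for c,b,X,sg in obs])
    for q0 in(-.4,.4):
        r=least_squares(f,[q0,0,0],x_scale=[.1,.1,.002]); print(fl,ft,"spin,tilt",np.degrees(r.x[:2]).round(1),"back mm",r.x[2]*1e3,"rms px",np.sqrt(np.mean(r.fun**2)).round(2))
```

```text
1 1 spin,tilt [-18.   -7.9] back mm -3.502108434095266 rms px 5.78
1 1 spin,tilt [-18.   -7.9] back mm -3.5020874110251063 rms px 5.78
1 -1 spin,tilt [-17.4  -7.3] back mm -3.5427386818006403 rms px 3.24
1 -1 spin,tilt [-17.4  -7.3] back mm -3.542734195133711 rms px 3.24
-1 1 spin,tilt [-17.9  -7.8] back mm -3.539076184240893 rms px 5.03
-1 1 spin,tilt [-17.9  -7.8] back mm -3.539077284712475 rms px 5.03
-1 -1 spin,tilt [-17.4  -7.2] back mm -3.5786020171183357 rms px 1.54
-1 -1 spin,tilt [-17.4  -7.2] back mm -3.5786089181476033 rms px 1.54
```

```bash
python3 -c "
from station import *
print(finish_job())"
```

```text
the job is handed in; nothing more can be done
None
```

The orange clip is snapped into the spindle groove, pad outward, against a firm stop at about 20 N; it was released and the job handed in at about 12 s, with the vials and bottle still standing. Once free, it turned roughly 17° downhill and the pad looks about 7° low, though that tilt reading is rough.

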